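# Badge plate onto the T-headed bench anchor

### The job

Put the badge plate with the large oblong eye onto the bench anchor whose stud has the wide T-shaped head: the eye is too short to pass over the head while level, so tilt it past the head, then level the plate beneath it and leave it lying flat on the anchor's base with the stud standing in its eye. Leave the other badge plate, with the small square hole, where it lies.

Things in the scene. Friction and masses are not known exactly. Their poses are not given: they have to be found in the camera images.
- plate_grip (a point): Centre of the grip block on the badge plate with the oblong eye. Plate: bare aluminium, 120 x 62 x 4 mm (x, y, z), 100 to 200 g, lying flat on the bench. Block: grey plastic, 24 x 24 mm, standing 46 mm above the plate; this point is half-way up, 27 mm above the plate's underside, 18 mm from its rear end. x runs along the plate from block to eye, z up out of it.
- plate_eye (a point): Centre of that plate's eye, half-way through its thickness; axes as plate_grip, which lies 63 mm behind (-x) and 25 mm higher. The eye is a clear opening 50 mm long (x), 38 mm wide (y); the bar at its far end is 14 mm wide, the side rails 12 mm, the solid plate behind it 56 mm long.
- anchor_seat (a point): Fixed T-headed anchor: point on the stud's axis at the top of its dark steel base (110 x 70 x 12 mm). Neck: round, 10 mm thick, 44 mm high up to the head. Head: bar 60 mm long (x), 16 wide (y), 6 thick, centred on the neck. x along the head, roughly away from the robot; z up. The plate's block may point either way. Another anchor near it has a plain headless post: not to be used.
- small_plate_grip (a point): Centre of the grip block of the other badge plate, to be left alone: same plate and block, but with a small square hole 18 mm wide in place of the oblong eye.

How it is judged:
By the outcome, as a careful person would: the job done as asked, in the order asked, and still so for the second after the job is handed in, with the robot touching nothing.
It also fails if it takes over 48 s, if anything falls off the work surface, if the arm or the gripper's body presses on something with over 40 N, if the wrist force passes 120 N, or if a joint passes its speed limit or range.

### The arm

A 6-joint arm with a two-finger parallel gripper is mounted at the origin on a cart in front of the work surface, level with it; the furniture and walls round the work are solid. World frame = base frame: x ahead of the robot, y to its left, z up, the work surface at z = 0. Lengths are in m, angles in rad, forces in N, time in s.
With the tool pointing down it reaches from about 0.375 to 0.825 m from the base axis. Payload 5.5 kg.
Tool frame: the origin (TCP) lies at the very end of the fingers, on their centre line; the grasp point (between the pads) lies 19 mm behind it (ctrl.pinch_z is the distance from the TCP to the grasp point, in m); z points along the fingers, y is the line along which they close (so a half turn about z gives the same grasp; the last joint's range is limited). The gripper opens to 85 mm and grips with 20 to 120 N. Pads are 22 mm wide; open, the fingers measure 114 mm over their backs; the gripper's body (76 mm by 85 mm) begins 54 mm behind the grasp point. The pads swing forward as they close: fully open they stand 13 mm farther back than shut.
Start: joints at [-1.292, 0.314, -0.047, 1.21, 0, 1.571], TCP at [0.165, -0.577, 0.231] pointing down, gripper open.
Joint ranges: [-2.67, 2.67], [-0.69, 1.73], [-1.03, 1.25], [-2.08, 2.16], [-1.42, 1.45], [-3.14, 3.14]. Speed limits (rad/s): [2.39, 2.39, 3.01, 3.14, 3.14, 3.14].

### API

Orientations are given as a unit quaternion [w, x, y, z].
In Python, from rig import status, eyes, ctrl, nets gives the robot as it stands.
- The arm moves only by the shell command python3 -m jog 'ROWS' [FORCE]. ROWS is JSON, a list of rows, each a list of 3 entries, a list of its own where there are three numbers: the turn, a rotation vector about the tool's x, y, z in rad, then the shift along the tool's x, y, z in mm, then the finger opening in mm, from 0 to 85.4. A call has 1 to 5 rows; each row is the pose to reach, as a shift and turn from the pose commanded when the call began, along the tool's axes at that moment; what a row does not reach only later rows make up. A row lasts 1/8 s, in which the tool goes at most 62.5 mm and 10.7 degrees, less where a joint would pass 70% of its speed; a pose out of reach is approached as far as the arm can. A call with a gripper value outside its range is refused whole. The fingers move at their own pace and stop on an object; FORCE is the grip in N (left out, the last holds). Time passes only in rows, so rows that repeat a pose let the fingers close. It gives the time, the measured TCP pose, the force, the opening and the grip force at its end, in the units of the state.
- status.state(): the state, without advancing time (a new reading comes with each control period).
- eyes.grab_frame(name): name is "scene" or "side" or "wrist"; returns a dict with "image" (384x512x3 uint8, red, green, blue), "mtx" (3x3 intrinsics, pixels), "R" (3x3) and "t" (3): a world point X has camera coordinates R X + t; the wrist camera has in their place "hand_eye" (4x4, takes a point from camera to tool coordinates, whose origin is the TCP and whose axes are the flange's). Camera axes: x right, y down, z forward; pixel columns grow to the right and rows downward; lengths in m; the calibration is good to about 2 mm. The wrist camera is an equidistant fisheye: a pixel r from the principal point sees the ray r / f radians off the axis. A picture is of the moment at which its call begins: read the wrist's pose just before it. There is no depth.
- ctrl.hand_in(): hands the job in; it is judged then, once.
Trained networks look in the newest picture that a camera, given by its name, has taken for a name from the list of things; names that differ only in an ending like _2 or _b are one class to them, and where a whole thing is asked for, a point or a joint stands for the part that bears it (a point fixed in the world has none). Each returns a list of dicts, best first, with "p" (0 to 1); they miss things now and then, are a little off and sometimes report something else, mostly with a low value. They report only what shows in the picture. A call takes as long as a camera call.
- nets.outline_of(thing, camera): "mask" (384x512 bool, what is visible of it) and "centre" ([row, column] in pixels, amid what is visible of it).
The state is a dict: "t": time; "qpos": joint angles; "qd": joint speeds; "tau": joint torques, N m; "eef_pos": TCP position; "ee_rot": TCP orientation; "wrist_force": force on the tool from outside, world axes, zero at the start; "ft_torque": the same for the moment, N m; "gripper_width": opening from 0.0 (shut) to 1.0 (fully open); "grasp_force": force on a finger pad.
Only numpy, scipy, OpenCV 4.12 (cv2) and the standard library are available. Lean on these libraries where they do the work, as an engineer would, in place of code of your own. Each camera call takes 0.05 s, during which the arm holds its last target. There are 200 camera calls.

## Working session

There is one attempt and no reset: what is moved stays moved. The work goes in short steps, Python scripts to look and compute and a shell command to move; the robot and the scene stay as the last step left them, time stands still between calls to the robot, and variables do not carry over. Pictures are saved under pics/ and viewed, at most 10 in all, crops included, and the job is handed in when it is done.

```bash
ls; mkdir -p pics; python3 - <<'E'
from rig import status, eyes, ctrl, nets
import cv2,numpy as np
s=status.state();print(s['t'],s['eef_pos'],s['ee_rot'],ctrl.pinch_z)
for c in ["scene","side"]:
    f=eyes.grab_frame(c);cv2.imwrite(f'pics/{c}0.png',f['image'][:,:,::-1])
    print(c,f['mtx'].tolist(),f['R'].tolist(),f['t'].tolist())
    for th in ["plate_grip","plate_eye","anchor_seat","small_plate_grip"]:
        for o in nets.outline_of(th,c)[:3]: print(th,round(o['p'],2),o['centre'],o['mask'].sum())
E
```

```text
pics
0.0 [ 0.16499555 -0.57628873  0.23044168] [-8.27006778e-04  9.90296856e-01  1.38965622e-01 -9.82684949e-05] 0.0187
scene [[358.07215218517047, 0.0, 262.48874855982547], [0.0, 358.07215218517047, 188.84530329699174], [0.0, 0.0, 1.0]] [[-0.8711052170891728, -0.49109624365407917, 0.00042453371886311264], [-0.35916564113323596, 0.6364970273132106, -0.6825478565278755], [0.3349264740049325, -0.5947234766597828, -0.7308407783644287]] [0.4351600345568907, 0.2198120055604553, 0.7277973078615602]
plate_grip 0.81 [157.3, 315.4] 626
plate_eye 0.92 [154.2, 312.9] 596
anchor_seat 0.63 [282.3, 168.4] 1681
small_plate_grip 0.7 [193.9, 285.0] 952
side [[396.4738106106181, 0.0, 257.5114956880522], [0.0, 396.4738106106181, 190.19798219096333], [0.0, 0.0, 1.0]] [[-0.9997147850899533, 0.021777047067317874, -0.009803504147824512], [0.019691828842413696, 0.5194024179378556, -0.8543028503505944], [-0.01351222962318484, -0.8542522393657138, -0.5196831065074882]] [0.4875211632927935, 0.006886296826221154, 1.0956108669382891]
plate_grip 0.9 [156.5, 265.5] 340
plate_eye 0.79 [158.5, 264.2] 382
anchor_seat 0.92 [261.5, 222.3] 1580
small_plate_grip 0.78 [186.1, 262.1] 577
```

View pics/scene0.png

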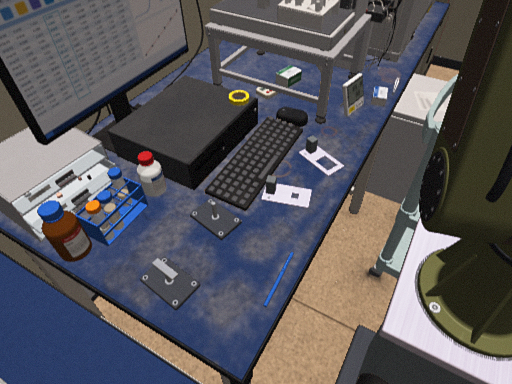

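View pics/side0.png

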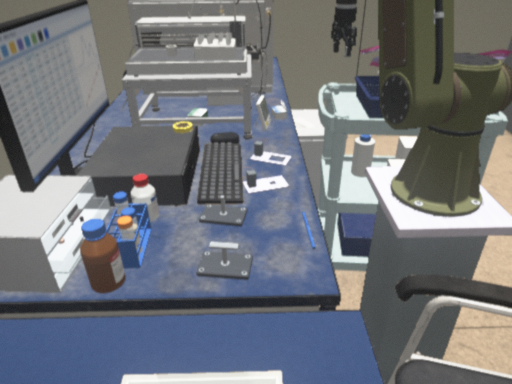

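The T-headed anchor is at scene (270,168) and side (247,225). The oblong-eye plate is at scene (158,320) and side (158,270), with its block toward +x. The headless post and the small-hole plate lie nearby. Next I'll fit silhouettes for both objects in both views.

```bash
cat > fit.py <<'E'
import numpy as np,cv2
from scipy.optimize import minimize
def box(x0,x1,y0,y1,z0,z1): return np.array([[x,y,z] for x in(x0,x1) for y in(y0,y1) for z in(z0,z1)])/1000.
# plate frame: origin eye centre projected to underside; block at x=-63
PL=[box(-81,39,-31,31,0,4),box(-75,-51,-12,12,4,50)]; PH=np.array([[-25,-19,4],[25,-19,4],[25,19,4],[-25,19,4]])/1000.
AN=[box(-55,55,-35,35,-12,0),box(-5,5,-5,5,0,44),box(-30,30,-8,8,44,50)]
def world(P,p,z):
    c,s=np.cos(p[2]),np.sin(p[2]); return P@np.array([[c,s,0],[-s,c,0],[0,0,1]])+[p[0],p[1],z]
def proj(f,X):
    c=X@f['R'].T+f['t']; u=c@f['mtx'].T; return u[:,:2]/u[:,2:]
def render(f,parts,p,z,hole=None,S=4,roi=None):
    m=np.zeros((384,512),np.uint8)
    q=lambda u:np.round(u*16).astype(np.int32)
    cvx=lambda P:cv2.fillConvexPoly(m,q(cv2.convexHull(proj(f,world(P,p,z)).astype(np.float32))[:,0]),255,cv2.LINE_AA,4)
    cvx(parts[0])
    if hole is not None: cv2.fillConvexPoly(m,q(proj(f,world(hole,p,z))),0,cv2.LINE_AA,4)
    for P in parts[1:]: cvx(P)
    return m/255.
def fit(views,parts,z,hole,p0s):
    def cost(v):
        p=[v[0],v[1],v[2]*5];c=0
        for f,m in views:
            r=render(f,parts,p,z,hole); c+=1-np.minimum(r,m).sum()/np.maximum(r,m).sum()
        return c
    best=min((minimize(cost,[a[0],a[1],a[2]/5],method='Nelder-Mead',options=dict(initial_simplex=np.array([a[0],a[1],a[2]/5])+np.array([[0,0,0],[.02,0,0],[0,.02,0],[0,0,.06]]),xatol=1e-4,fatol=1e-4)) for a in p0s),key=lambda r:r.fun)
    return [best.x[0],best.x[1],best.x[2]*5],best.fun
def ground(f,rc,z):
    d=f['R'].T@np.linalg.solve(f['mtx'],[rc[1],rc[0],1]); o=-f['R'].T@f['t']; return o+d*(z-o[2])/d[2]
E
python3 - <<'E'
from rig import eyes,nets
from fit import *
F={};V={'a':[],'p':[],'s':[]}
for c in ["scene","side"]:
    f=F[c]=eyes.grab_frame(c)
    for k,th in dict(a="anchor_seat",p="plate_grip",s="small_plate_grip").items():
        o=nets.outline_of(th,c)[0]; V[k].append((f,o['mask'].astype(float))); print(c,k,o['p'],ground(f,o['centre'],.01))
res={}
for k,parts,z,h in(('a',AN,.012,None),('p',PL,0,PH),('s',PL,0,None)):
    c=V[k][1][1]; g=ground(F['side'],np.argwhere(c).mean(0),.01)
    p,e=fit(V[k],parts,z,h,[(g[0],g[1],a) for a in ((-.3,0,.3) if k=='a' else (2.4,2.8,3.2,3.6,4.0))]); res[k]=p
    print(k,np.round(p,4),e,[fit([v],parts,z,h,[p]) for v in V[k]])
tiles=[]
for c,rois in(("scene",[(225,120),(115,255)]),("side",[(205,170),(125,205)])):
    row=[]
    for (y,x) in rois:
        im=F[c]['image'][:,:,::-1][y:y+96,x:x+128]; im=cv2.resize(im,None,fx=3,fy=3,interpolation=cv2.INTER_CUBIC)
        for k,parts,z,h in(('a',AN,.012,None),('p',PL,0,PH)):
            m=cv2.resize(render(F[c],parts,res[k],z,h)[y:y+96,x:x+128],None,fx=3,fy=3)
            cv2.drawContours(im,cv2.findContours((m>.5).astype(np.uint8),cv2.RETR_LIST,2)[0],-1,(0,255,255),1)
        row.append(im)
    tiles.append(np.hstack(row))
cv2.imwrite('pics/fit1.png',np.vstack(tiles))
E
```

```text
scene a 0.85 [0.55857329 0.28226176 0.01      ]
scene p 0.75 [ 0.45738611 -0.23258343  0.01      ]
scene s 0.69 [ 0.46572485 -0.05091554  0.01      ]
side a 0.83 [0.56371491 0.27115513 0.01      ]
side p 0.7 [ 0.46221833 -0.23964012  0.01      ]
side s 0.73 [ 0.48219456 -0.04061051  0.01      ]
a [ 0.5629  0.28   -0.1613] 0.25227273546791573 [([np.float64(0.5636113410712227), np.float64(0.2805898739397572), np.float64(-0.1616982983048659)], np.float64(0.08969645637314771)), ([np.float64(0.5628533669948519), np.float64(0.27996648660448986), np.float64(-0.16132632963567237)], np.float64(0.16147366934042018))]
p [ 0.4224 -0.2229  2.7469] 0.5427996291253255 [([np.float64(0.42218947791981265), np.float64(-0.22225819685791487), np.float64(2.738234803363573)], np.float64(0.21156305960603727)), ([np.float64(0.42066400217847344), np.float64(-0.22606357699468582), np.float64(2.845544023993387)], np.float64(0.3204102134784428))]
s [ 0.4437 -0.068   3.4499] 0.23697864566407478 [([np.float64(0.4441328286853188), np.float64(-0.06790659065160647), np.float64(3.43062045592059)], np.float64(0.11311262636418473)), ([np.float64(0.44369820035005497), np.float64(-0.06796880507271158), np.float64(3.4499053702133295)], np.float64(0.12216462874357636))]
```

View pics/fit1.png

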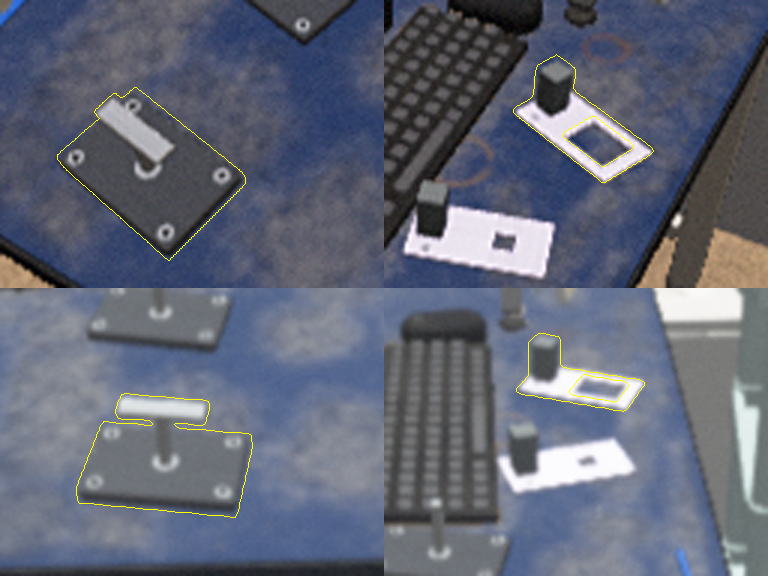

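The fit overlays match both outlines closely: the anchor is at (0.563, 0.280) with yaw -0.16, and the eye is at (0.422, -0.223) with yaw 2.75. I'll check obstacle positions and work out the approach.

```bash
cat > go.py <<'E'
import sys,numpy as np
from rig import status
from scipy.spatial.transform import Rotation as Ro
Q=lambda q:Ro.from_quat([q[1],q[2],q[3],q[0]])
def toolrot(yaw,tilt=0): # tool x along plate x (yaw), z down, then F end lowered by tilt
    c,s=np.cos(yaw),np.sin(yaw)
    return Ro.from_matrix(np.array([[c,s,0],[s,-c,0],[0,0,-1]]))*Ro.from_rotvec([0,-tilt,0])
def delta(pos,R):
    s=status.state(); C=Q(s['ee_rot'])
    return np.round((C.inv()*R).as_rotvec(),3).tolist(),np.round(1000*C.inv().apply(np.array(pos)-s['eef_pos']),1).tolist()
E
python3 - <<'E'
from rig import eyes
from fit import *
from go import *
sc=eyes.grab_frame('scene');sd=eyes.grab_frame('side')
def tri(a,b):
    A=[]
    for f,(x,y) in((sc,a),(sd,b)):
        P=f['mtx']@np.c_[f['R'],f['t']]; A+=[x*P[2]-P[0],y*P[2]-P[1]]
    v=np.linalg.svd(np.array(A))[2][-1]; return np.round(v[:3]/v[3],3)
print('leg foot',tri((321,120),(247,137)),'shelf corner top',tri((329,60),(250,78)))
print('mouse',ground(sc,(117,292),.02),'box near corner',tri((193,178),(187,203)),ground(sc,(90,258),.1), 'redcap',tri((146,158),(140,180)),'post',tri((211,203),(223,197)))
p=[.4224,-.2229,2.7469]
b=world(np.array([[-.063,0,0]]),p,0)[0];print(b)
s=status.state();print(s['qpos'])
print(delta([b[0],b[1],.20],toolrot(p[2])))
E
```

```text
leg foot [ 0.516 -0.408 -0.004] shelf corner top [ 0.501 -0.359  0.224]
mouse [ 0.58778071 -0.34349697  0.02      ] box near corner [0.683 0.03  0.012] [ 0.69151258 -0.31304069  0.1       ] redcap [0.771 0.087 0.106] post [0.575 0.103 0.066]
[ 0.48055623 -0.24712504  0.        ]
[-1.29201885e+00  3.13499269e-01 -4.70734590e-02  1.21019311e+00
  2.19690892e-05  1.57080158e+00]
([0.0, 0.0, -2.468], [394.0, -230.2, 31.3])
```

```bash
python3 -m jog '[[[0,0,-0.9],[236,-189,0],60],[[0,0,-0.9],[236,-189,0],60],[[0,0,-0.9],[236,-189,0],60],[[0,0,-0.9],[236,-189,0],60],[[0,0,-0.9],[236,-189,0],60]]' 80; python3 -c "
from go import *
print(status.state()['qpos'],delta([.4806,-.2471,.17],toolrot(2.7469)))"
```

```text
t: 1.62
eef_pos: [0.341, -0.3283, 0.2316]
ee_rot: [0.0, 0.83, 0.558, 0.0]
wrist_force: [0.8, 0.4, -0.2]
gripper_width: 0.703
grasp_force: 0.0
[-7.66618748e-01  7.49928547e-02 -3.39864789e-01  1.15523371e+00
  2.77532383e-04  1.19039403e+00] ([0.001, 0.001, -1.562], [127.8, 98.7, 61.6])
```

```bash
python3 -m jog '[[[0,0,-0.9],[128,99,62],60],[[0,0,-0.9],[128,99,62],60],[[0,0,-0.9],[128,99,62],60],[[0,0,-0.9],[128,99,62],60],[[0,0,-0.9],[128,99,62],60]]'; python3 -m jog '[[[0,0,-0.662],[0,0,0],60],[[0,0,-0.662],[0,0,0],60],[[0,0,-0.662],[0,0,0],60],[[0,0,-0.662],[0,0,0],60],[[0,0,-0.662],[0,0,0],60]]'; python3 - <<'E'
from go import *
from rig import eyes,nets
import cv2
s=status.state();f=eyes.grab_frame('wrist');print(s['qpos'],f['mtx'].tolist(),f['hand_eye'].tolist())
o=nets.outline_of('plate_grip','wrist');print([(x['p'],x['centre'],x['mask'].sum()) for x in o[:2]])
cv2.imwrite('pics/w1.png',f['image'][:,:,::-1]);np.save('w1.npy',o[0]['mask'])
print(delta([.4806,-.2471,.17],toolrot(2.7469)))
E
```

```text
t: 2.25
eef_pos: [0.4808, -0.2489, 0.1688]
ee_rot: [-0.0, 0.504, 0.864, -0.0]
wrist_force: [-0.2, 0.1, -0.4]
gripper_width: 0.704
grasp_force: 0.0
t: 2.88
eef_pos: [0.4804, -0.2497, 0.1693]
ee_rot: [0.0, 0.2, 0.98, -0.0]
wrist_force: [0.6, 0.8, -0.3]
gripper_width: 0.702
grasp_force: 0.0
[-4.79371608e-01  2.37520654e-01 -2.92273877e-01  1.04095779e+00
  8.74018583e-06 -7.74599127e-02] [[297.3186396354542, 0.0, 257.3915141808662], [0.0, 297.3186396354542, 192.26168478783129], [0.0, 0.0, 1.0]] [[-0.00043912662168215944, -0.956024827220695, -0.29328541884220827, 0.07502425644679511], [0.9999997787912993, -0.0005663369618003778, 0.00034882631367806334, -0.00045862996288155433], [-0.0004995849893115209, -0.2932852007860013, 0.9560248644333225, -0.1432697269207694], [0.0, 0.0, 0.0, 1.0]]
[]Traceback (most recent call last):
  File "<stdin>", line 6, in <module>
IndexError: list index out of range
```

View pics/w1.png

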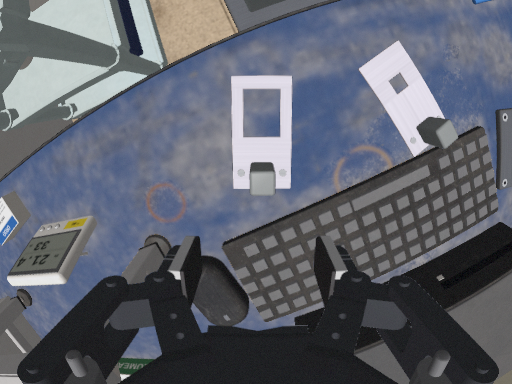

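The wrist view shows the plate square to the tool, with corners near (232,76), (291,76), (232,188) and (291,188) and the block at about (262,180). I'll refine the plate pose from those corners.

```bash
cat >> go.py <<'E'
def wpix(f,s,u,v,z):
    m=f['mtx'];x=np.array([(u-m[0,2])/m[0,0],(v-m[1,2])/m[1,1]]);r=np.linalg.norm(x)
    d=np.r_[np.sin(r)*x/max(r,1e-9),np.cos(r)];H=f['hand_eye'];C=Q(s['ee_rot'])
    d=C.apply(H[:3,:3]@d);o=C.apply(H[:3,3])+s['eef_pos'];return o+d*(z-o[2])/d[2]
E
python3 - <<'E'
from go import *
from rig import eyes
import cv2
s=status.state();f=eyes.grab_frame('wrist')
m=(f['image'].min(2)>185).astype(np.uint8)
n,l,st,ce=cv2.connectedComponentsWithStats(m)
k=l[100,238];print(k,st[k]);h=cv2.minAreaRect(np.argwhere(l==k)[:,::-1].astype(np.float32));c=cv2.boxPoints(h);print(c)
W=np.array([wpix(f,s,u,v,.004) for u,v in c]);print(W.round(4));print(np.linalg.norm(np.roll(W,1,0)-W,axis=1))
b=wpix(f,s,262.5,183,.05);print('blocktop',b)
e=np.array([wpix(f,s,u,v,.004)for u,v in [(244,89),(280,89),(244,136),(280,136)]]);print('eye',e.mean(0),e.round(4))
C=Q(s['ee_rot']);print('tool',C.inv().apply(W-s['eef_pos']).round(4),C.inv().apply(b-s['eef_pos']))
E
```

```text
12 [ 231   76   61  113 4138]
[[231.  76.]
 [291.  76.]
 [291. 188.]
 [231. 188.]]
[[ 0.3738 -0.2339  0.004 ]
 [ 0.3977 -0.1775  0.004 ]
 [ 0.5082 -0.2223  0.004 ]
 [ 0.4827 -0.2821  0.004 ]]
[0.11905728 0.06117502 0.11926355 0.06509167]
blocktop [ 0.47902299 -0.24443689  0.05      ]
eye [ 0.42141761 -0.21976499  0.004     ] [[ 0.3917 -0.2271  0.004 ]
 [ 0.406  -0.1933  0.004 ]
 [ 0.4367 -0.2466  0.004 ]
 [ 0.4513 -0.2121  0.004 ]]
tool [[ 0.1042 -0.0272  0.1653]
 [ 0.1044  0.034   0.1653]
 [-0.0148  0.0361  0.1653]
 [-0.0148 -0.0289  0.1653]] [0.00333035 0.00431781 0.11933271]
```

```bash
python3 -m jog '[[[0,0,0],[3,3.5,60],50],[[0,0,0],[3,3.5,115],50],[[0,0,0],[3,3.5,145],50],[[0,0,0],[3,3.5,159],50],[[0,0,0],[3,3.5,159],50]]'; python3 -m jog '[[[0,0,0],[0,0,0],10],[[0,0,0],[0,0,0],10],[[0,0,0],[0,0,0],10],[[0,0,0],[0,0,0],10],[[0,0,0],[0,0,0],10]]' 90
```

```text
t: 3.65
eef_pos: [0.4787, -0.2452, 0.01]
ee_rot: [-0.001, 0.199, 0.98, 0.0]
wrist_force: [-0.3, 0.9, 0.2]
gripper_width: 0.582
grasp_force: 0.0
t: 4.28
eef_pos: [0.4805, -0.2461, 0.0121]
ee_rot: [0.002, 0.199, 0.98, -0.0]
wrist_force: [0.7, 0.7, 5.5]
gripper_width: 0.269
grasp_force: 88.5
```

```bash
python3 -m jog '[[[0,0,0],[0,0,-50],10],[[0,0,0],[0,0,-110],10],[[0,0,0],[0,0,-170],10],[[0,0,0],[0,0,-190],10],[[0,0,0],[0,0,-190],10]]'; python3 - <<'E'
from go import *
from rig import eyes
import cv2
s=status.state();f=eyes.grab_frame('wrist');cv2.imwrite('pics/w2.png',f['image'][:,:,::-1])
e=[-.081,.039]
H=f['hand_eye'];
print(delta([.563+.15*0,.28,.2],toolrot(2.98)),s['qpos'])
# predicted plate corners (tool frame, top face z=.008) in pixels
for P in [(.102,.031),(.102,-.031),(.088,.019),(.088,-.019),(.038,.019),(.038,-.019),(-.018,.031)]:
    c=np.linalg.inv(H)@np.r_[P,.008,1];t=np.arctan2(np.hypot(c[0],c[1]),c[2]);d=c[:2]/np.hypot(c[0],c[1])*t
    print(P,(d*f['mtx'][0,0]+f['mtx'][:2,2]).round(1))
E
```

```text
t: 4.9
eef_pos: [0.4803, -0.246, 0.2026]
ee_rot: [0.002, 0.199, 0.98, -0.001]
wrist_force: [-0.2, 0.2, -2.3]
gripper_width: 0.271
grasp_force: 88.3
([-0.0, 0.001, -0.239], [127.8, 516.5, 0.4]) [-4.73339693e-01  2.09902675e-01 -2.48964575e-01  1.10729819e+00
 -3.56436740e-05 -7.24934785e-02]
(0.102, 0.031) [319.5  53.2]
(0.102, -0.031) [196.7  53.2]
(0.088, 0.019) [296.1  78.9]
(0.088, -0.019) [220.2  78.9]
(0.038, 0.019) [294.3 175.2]
(0.038, -0.019) [222.  175.2]
(-0.018, 0.031) [310.  266.9]
```

View pics/w2.png

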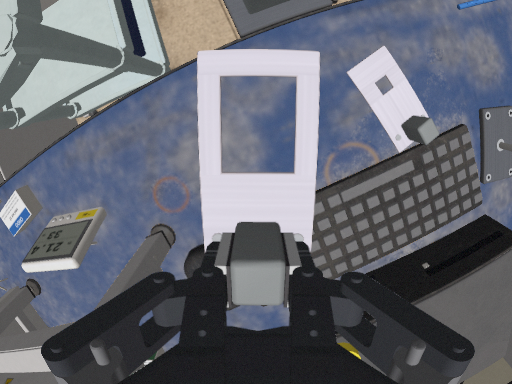

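The wrist view shows the plate held square, with the eye corners at (222,76), (296,76), (222,173) and (294,173). These match my prediction to about 1 mm. I'll carry it to the anchor.

```bash
cat > tgt.py <<'E'
from go import *
A=np.array([.5629,.2800,.012]);YAW=2.980
EYE=np.array([.064,.0005,.010])
def tcp(uF,zF,deg,v=0,A=A,yaw=YAW): # F inner edge mid-thickness at u (mm, plate x from stud axis), z world mm
    t=np.radians(deg);u=uF-25*np.cos(t);z=zF+25*np.sin(t);c,s=np.cos(yaw),np.sin(yaw)
    E=np.array([A[0]+(u*c-v*s)/1e3,A[1]+(u*s+v*c)/1e3,z/1e3]);R=toolrot(yaw,t)
    return E-R.apply(EYE),R
E
python3 -c "
from tgt import *
for a in [(40,130,32),(40,46,32),(9,46,32),(20,46,0),(25,14,0)]: print(a,tcp(*a)[0].round(4),delta(*tcp(*a)))"
```

```text
(40, 130, 32) [0.5926 0.2747 0.1856] ([-0.067, -0.554, -0.233], [98.5, 523.1, 14.8])
(40, 46, 32) [0.5926 0.2747 0.1016] ([-0.067, -0.554, -0.233], [98.6, 523.1, 98.8])
(9, 46, 32) [0.6232 0.2697 0.1016] ([-0.067, -0.554, -0.233], [68.5, 530.5, 98.9])
(20, 46, 0) [0.6309 0.2684 0.056 ] ([-0.0, 0.001, -0.239], [61.0, 532.3, 144.5])
(25, 14, 0) [0.626  0.2692 0.024 ] ([-0.0, 0.001, -0.239], [65.9, 531.2, 176.5])
```

```bash
python3 -m jog '[[[0,0,-0.03],[10,55,-15],10],[[0,0,-0.06],[22,110,-25],10],[[0,0,-0.09],[35,165,-30],10],[[0,0,-0.12],[50,220,-30],10],[[0,0,-0.15],[60,275,-30],10]]'; python3 -c "
from tgt import *
print(status.state()['qpos'],delta(*tcp(40,150,32)))"
```

```text
t: 5.58
eef_pos: [0.5298, 0.033, 0.2283]
ee_rot: [-0.002, 0.125, 0.992, -0.0]
wrist_force: [0.9, -1.3, -2.2]
gripper_width: 0.273
grasp_force: 88.8
[ 6.23505762e-02  1.87584513e-01 -2.17211801e-01  1.16916641e+00
 -1.56719823e-04  3.12164724e-01] ([-0.026, -0.561, -0.086], [-1.2, 249.7, 22.3])
```

```bash
python3 -m jog '[[[0,0,-0.04],[0,55,0],10],[[0,-0.1,-0.086],[0,110,0],10],[[-0.01,-0.28,-0.086],[0,165,10],10],[[-0.02,-0.45,-0.086],[0,215,15],10],[[-0.026,-0.56,-0.086],[-1,250,22],10]]';  python3 -m jog '[[[0,0,0],[0,0,0],10],[[0,0,0],[0,0,0],10]]'; python3 - <<'E'
from tgt import *
from rig import eyes
import cv2
print(status.state()['qpos'],delta(*tcp(40,100,32)),delta(*tcp(40,46,32)))
a=eyes.grab_frame('side')['image'][100:300,120:320];b=eyes.grab_frame('scene')['image'][150:350,80:280]
cv2.imwrite('pics/s2.png',cv2.resize(np.hstack([a,b]),None,fx=2,fy=2,interpolation=cv2.INTER_CUBIC)[:,:,::-1])
E
```

```text
t: 6.2
eef_pos: [0.5919, 0.2748, 0.2058]
ee_rot: [0.276, 0.077, 0.958, -0.022]
wrist_force: [0.1, -1.7, -2.4]
gripper_width: 0.269
grasp_force: 88.8
t: 6.45
eef_pos: [0.593, 0.2725, 0.2065]
ee_rot: [0.274, 0.078, 0.958, -0.023]
wrist_force: [-0.2, -0.2, -1.1]
gripper_width: 0.269
grasp_force: 89.0
[ 0.62162899  0.11478947 -0.50124837  0.53958821 -0.38350484  0.70134543] ([-0.001, -0.001, 0.0], [27.5, 2.2, 42.7]) ([-0.001, -0.001, 0.0], [56.0, 2.2, 88.6])
```

View pics/s2.png

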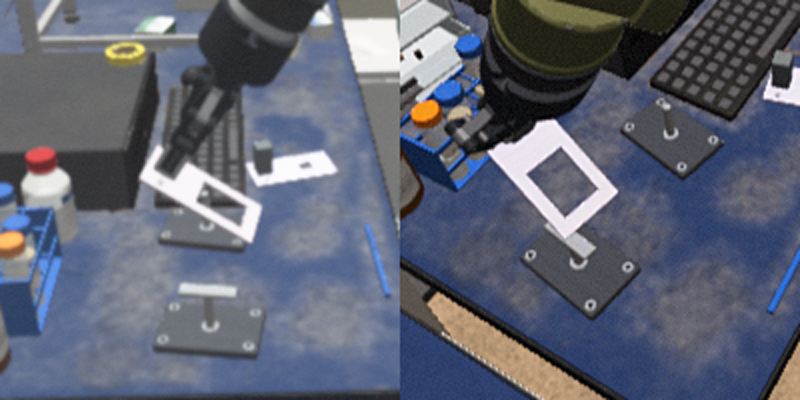

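The plate is tilted about 32° with its far bar low, above and robot-side of the T head (side view head at (208,291) in the crop). I'll descend vertically.

```bash
python3 -m jog '[[[0,0,0],[14,2,21],10],[[0,0,0],[28,2,43],10],[[0,0,0],[42,2,66],10],[[0,0,0],[56,2,89],10],[[0,0,0],[56,2,89],10]]'; python3 - <<'E'
from tgt import *
from fit import ground
from rig import eyes
import cv2
print(delta(*tcp(40,46,32)),delta(*tcp(9,46,32)))
A_=eyes.grab_frame('side');B_=eyes.grab_frame('scene');print('rack',ground(B_,(215,145),0),ground(B_,(193,148),.05))
a=A_['image'][190:290,170:270];b=B_['image'][220:320,120:220]
cv2.imwrite('pics/s3.png',cv2.resize(np.hstack([a,b]),None,fx=4,fy=4,interpolation=cv2.INTER_CUBIC)[:,:,::-1])
E
```

```text
t: 7.18
eef_pos: [0.5934, 0.2729, 0.1008]
ee_rot: [0.274, 0.079, 0.958, -0.024]
wrist_force: [-1.3, -0.2, -1.2]
gripper_width: 0.271
grasp_force: 89.0
([-0.003, -0.002, -0.001], [0.5, 1.6, -1.3]) ([-0.003, -0.002, -0.001], [-25.8, 1.7, 15.1])
rack [0.73333402 0.16865856 0.        ] [0.73519379 0.13871579 0.05      ]
```

View pics/s3.png

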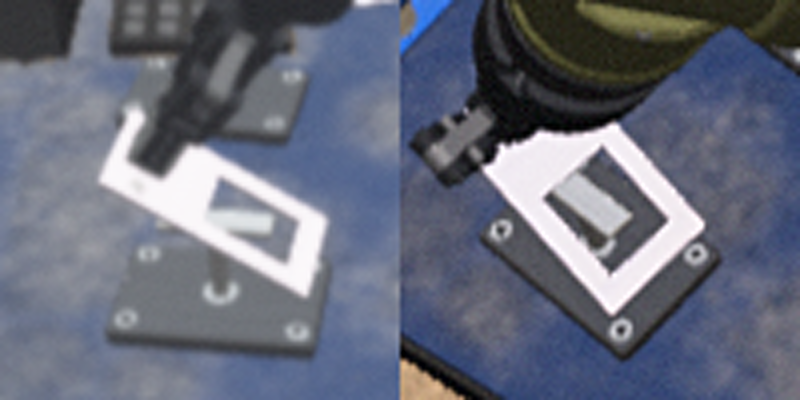

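The T-head's robot-side end now shows through the tilted eye, at left-crop (245,220) and right-crop (600,205), with no contact force. Next I'll slide the far bar in under the head.

```bash
python3 -m jog '[[[0,0,0],[-9,1.7,5],10],[[0,0,0],[-18,1.7,10],10],[[0,0,0],[-26,1.7,15],10],[[0,0,0],[-26,1.7,15],10]]'; python3 - <<'E'
from tgt import *
for a in [(11,46,21),(14,46,10),(20,46,0)]: print(delta(*tcp(*a)))
E
```

```text
t: 7.78
eef_pos: [0.6252, 0.272, 0.1047]
ee_rot: [0.276, 0.078, 0.958, -0.022]
wrist_force: [-0.6, -0.2, -1.6]
gripper_width: 0.268
grasp_force: 89.0
([0.001, 0.195, -0.002], [4.4, -2.7, 17.8])
([0.001, 0.387, -0.002], [10.0, -2.7, 33.1])
([0.001, 0.561, -0.002], [20.6, -2.7, 44.5])
```

```bash
python3 -m jog '[[[0,0.1,0],[2,-2,10],10],[[0,0.195,0],[4,-2.7,18],10],[[0,0.29,0],[7,-2.7,26],10],[[0,0.387,0],[10,-2.7,33],10],[[0,0.387,0],[10,-2.7,33],10]]'; python3 - <<'E'
from tgt import *
for a in [(20,46,0),(25,30,0)]: print(delta(*tcp(*a)))
E
```

```text
t: 8.4
eef_pos: [0.6341, 0.2675, 0.0705]
ee_rot: [0.087, 0.082, 0.993, -0.007]
wrist_force: [0.4, -0.0, -1.5]
gripper_width: 0.269
grasp_force: 88.9
([0.001, 0.174, -0.002], [5.8, 0.3, 13.7])
([0.001, 0.174, -0.002], [13.4, 0.3, 28.6])
```

```bash
python3 -m jog '[[[0,0.087,0],[3,0,7],10],[[0,0.174,0],[6,0,14],10],[[0,0.174,0],[10,0,21],10],[[0,0.174,0],[13,0,28],10],[[0,0.174,0],[13,0,28],10]]'; python3 - <<'E'
from tgt import *
from rig import eyes
import cv2
for a in [(25,14,0)]: print(delta(*tcp(*a)))
A_=eyes.grab_frame('side');B_=eyes.grab_frame('scene')
a=A_['image'][190:290,170:270];b=B_['image'][220:320,120:220]
cv2.imwrite('pics/s4.png',cv2.resize(np.hstack([a,b]),None,fx=4,fy=4,interpolation=cv2.INTER_CUBIC)[:,:,::-1])
E
```

```text
t: 9.02
eef_pos: [0.6231, 0.2694, 0.0404]
ee_rot: [-0.001, 0.08, 0.997, 0.0]
wrist_force: [-0.1, -0.3, -1.7]
gripper_width: 0.269
grasp_force: 88.9
([0.0, -0.001, 0.0], [-2.9, 0.3, 16.4])
```

View pics/s4.png

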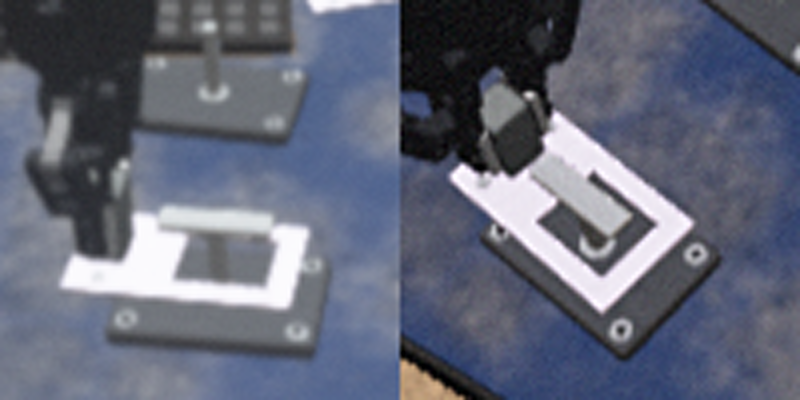

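The plate is level under the head, with the stud inside the eye. I'll lower it onto the base.

```bash
python3 -m jog '[[[0,0,0],[-2,0,5],10],[[0,0,0],[-3,0,10],10],[[0,0,0],[-3,0,14],10],[[0,0,0],[-3,0,14],10]]'; python3 -m jog '[[[0,0,0],[0,0,1],10],[[0,0,0],[0,0,1.5],10],[[0,0,0],[0,0,1.5],10]]'
```

```text
t: 9.62
eef_pos: [0.6274, 0.2687, 0.0265]
ee_rot: [-0.001, 0.081, 0.997, 0.0]
wrist_force: [-0.8, -0.4, -1.5]
gripper_width: 0.272
grasp_force: 88.9
t: 10.0
eef_pos: [0.6278, 0.269, 0.0258]
ee_rot: [-0.0, 0.081, 0.997, 0.001]
wrist_force: [0.1, -0.4, -2.3]
gripper_width: 0.268
grasp_force: 88.9
```

```bash
python3 -m jog '[[[0,0,0],[0,0,1],10],[[0,0,0],[0,0,2],10],[[0,0,0],[0,0,2],10]]';  python3 -m jog '[[[0,0,0],[0,0,0.5],10],[[0,0,0],[0,0,1],10],[[0,0,0],[0,0,1],10]]'
```

```text
t: 10.38
eef_pos: [0.6279, 0.269, 0.0241]
ee_rot: [-0.0, 0.081, 0.997, 0.001]
wrist_force: [-1.6, -0.8, 2.3]
gripper_width: 0.267
grasp_force: 89.6
t: 10.75
eef_pos: [0.6279, 0.269, 0.024]
ee_rot: [0.0, 0.081, 0.997, 0.001]
wrist_force: [-3.9, -1.1, 10.4]
gripper_width: 0.273
grasp_force: 90.5
```

Contact came at the expected height (TCP at 0.024 m). I'll release and rise.

```bash
python3 -m jog '[[[0,0,0],[0,0,-1],10],[[0,0,0],[0,0,-1],45],[[0,0,0],[0,0,-1],50],[[0,0,0],[0,0,-1],50],[[0,0,0],[0,0,-1],50]]';  python3 -m jog '[[[0,0,0],[0,0,-15],50],[[0,0,0],[0,0,-45],50],[[0,0,0],[0,0,-90],50],[[0,0,0],[0,0,-140],50],[[0,0,0],[0,0,-140],50]]'; python3 - <<'E'
from rig import eyes
import cv2,numpy as np
A_=eyes.grab_frame('side');B_=eyes.grab_frame('scene')
a=A_['image'][150:290,150:290];b=B_['image'][180:320,100:240]
cv2.imwrite('pics/s5.png',cv2.resize(np.hstack([a,b]),None,fx=2.8,fy=2.8,interpolation=cv2.INTER_CUBIC)[:,:,::-1])
E
```

```text
t: 11.38
eef_pos: [0.6277, 0.269, 0.0235]
ee_rot: [-0.0, 0.081, 0.997, 0.001]
wrist_force: [0.3, 0.3, 0.4]
gripper_width: 0.59
grasp_force: 0.0
t: 12.0
eef_pos: [0.6311, 0.2701, 0.1704]
ee_rot: [0.004, 0.081, 0.997, 0.003]
wrist_force: [-0.1, 0.7, 0.7]
gripper_width: 0.586
grasp_force: 0.0
```

View pics/s5.png

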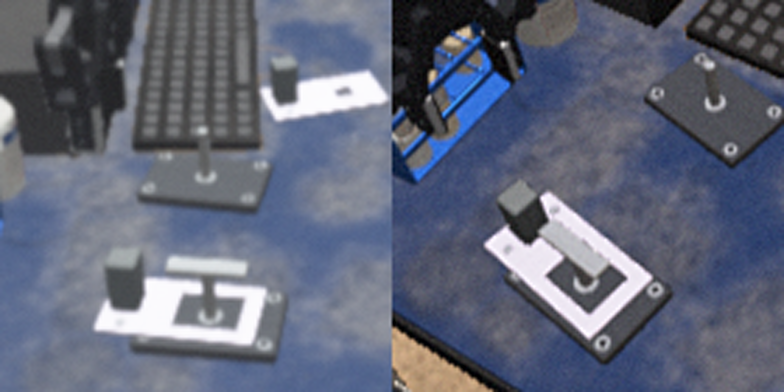

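The plate lies flat on the base with the stud standing in its eye, at left-crop (210,312) and right-crop (585,283). The small-hole plate is untouched and the gripper is clear.

```bash
python3 -c "
from rig import ctrl
print(ctrl.hand_in())"
```

```text
the job is handed in; nothing more can be done
None
```

The oblong-eye plate lies flat on the T-headed anchor's base with the stud standing in its eye, the small-hole plate is untouched, and the job was handed in at about 12 s with the gripper clear.

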